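# Square a slide holder on a microscope loading stage

## Robot

A 6-joint arm with a two-finger parallel gripper is mounted at the origin on the work surface. World frame = base frame: x ahead of the robot, y to its left, z up, the work surface at z = 0. Lengths are in m, angles in rad, forces in N, time in s.
With the tool pointing down it reaches from about 0.25 to 0.775 m from the base axis. Payload 4 kg.
Tool frame: the origin (TCP) lies midway between the tips of the shut fingers; the grasp point (between the pads) lies 19 mm behind it (robot.tcp_to_grasp is the distance from the TCP to the grasp point, in m); z points along the fingers, x is the direction in which the jaws open and shut, and the axes are right-handed (so a half turn about z gives the same grasp; the last joint's range is limited). The gripper opens to 94 mm and grips with 3 to 60 N. Pads are 16 mm wide; open, the fingers measure 119 mm over their backs; the gripper's body (75 mm by 177 mm) begins 78 mm behind the grasp point.
Start: joints at [1.224, 0.087, 1.371, -0, 1.684, -0.103], TCP at [0.133, 0.534, 0.206] pointing down, gripper open.
Joint ranges: [-3.1, 3.1], [-0.76, 2.03], [0.27, 2.55], [-1.08, 4.22], [0.17, 2.65], [-2.57, 2.57]. Speed limits (rad/s): [2.79, 2.79, 3.14, 3.14, 3.14, 3.14].

## Interface

Orientations are given as [roll, pitch, yaw] about the fixed x, y, z axes, in that order (R = Rz(yaw) Ry(pitch) Rx(roll)).
In Python, from bench import get_obs, vision, robot gives the robot as it stands.
- The arm moves only by the tool servo_tool, never from a script. Its argument "targets" is text: rows parted by semicolons, each of 7 numbers parted by spaces: the opening, from 0 (shut) to 1 (fully open), then the shift along the tool's x, y, z as a fraction of full scale, then the turn, a rotation vector about the tool's x, y, z as a fraction of full scale. A call has 1 to 12 rows; each row is the pose to reach, as a shift and turn from the pose commanded when the call began, along the tool's axes at that moment, turning the shorter way round; what a row does not reach only later rows make up. Full scale, the value 1, is 0.25 m for a shift and pi rad for a turn. A row lasts 1/12 s, in which the tool goes at most 41.7 mm and 7.16 degrees, less where a joint would pass 70% of its speed; a pose out of reach is approached as far as the arm can. A call with a number of a shift or a turn outside -1 to 1 is refused whole. A call with a gripper value outside its range is refused whole. The fingers move at their own pace and stop on an object; the grip force is fixed at half the most. Time passes only in rows, so rows that repeat a pose let the fingers close. It gives the time, the measured TCP pose, the force and the opening at its end, in the units of the state.
- get_obs(): the state, without advancing time (a new reading comes with each control period).
- vision.snapshot(name): name is "side" or "top"; returns a dict with "image" (480x640x3 uint8, red, green, blue), "mtx" (3x3 intrinsics, pixels), "k1" (the pictures are not rectified: a ray, as slopes to the right and down, at radius r is drawn at 1 + k1 r^2 times it, then the intrinsics apply), "world_from_camera" (4x4, takes a point from camera to world coordinates). Camera axes: x right, y down, z forward; pixel columns grow to the right and rows downward; lengths in m; the calibration is good to about 2 mm. A picture is of the moment at which its call begins. There is no depth.
- robot.close_job(): hands the job in, once; it reports no verdict.
The state is a dict: "time": time; "joint_positions": joint angles; "qvel": joint speeds; "joint_torque": joint torques, N m; "tool_pos": TCP position; "ee_rot": TCP orientation; "wrist_force": force on the tool from outside, world axes, zero at the start; "wrist_torque": the same for the moment, N m; "width": finger opening in m.
Only numpy, scipy, OpenCV 4.12 (cv2) and the standard library are available. Lean on these libraries where they do the work, as an engineer would, in place of code of your own. Each camera call takes 0.05 s, during which the arm holds its last target.

## Task

Push the flat slide holder along the black loading stage until it sits flat and square in the corner, flush against both the far fence and the side stop, and push the sliding clamp up by its tab until its jaw rests against the holder. Only push: do not lift or tip the holder, and leave the round specimen mount, the dropper bottle and the objective where they stand. Finish with everything let go.

Things in the scene. Friction and masses are not known exactly. Their poses are not given: they have to be found in the camera images.
- stage: Fixed black plate 260 x 340 x 20 mm on the bench; origin: centre of its underside; x points away from the robot (yaw up to 0.3). On it two steel bars 14 mm high: far fence along y, inner face at x = +100 mm (y -131 to +144); side stop along x, inner face at y = +130 mm (x +15 to +100). They meet in the corner. A holder that is home has its centre at x = +65, y = +80 mm.
- holder_center (a point): Loose flat aluminium slide holder, 70 (own x) x 100 (own y) x 18 mm high, about 0.25 kg, two glass slides let into its top; the point is its centre, 9 mm above the stage top. It starts some cm clear of fence and stop, turned up to 0.3 rad from the stage; its own x points roughly along stage x, its long side goes along the far fence.
- clamp (a joint): Travel in m of the sliding clamp towards stage +y (the side stop). 0 = fully back; its jaw's front face is at stage y = -90 mm + travel. It touches a holder that is home at travel 0.120; its track ends at 0.135. It slides with about 2 N of friction and stays where it is left.
- clamp_tab (a point): Centre of the clamp's upright push tab (30 mm along stage x, 10 along y, up to 37 mm above the stage top; the point is 19 mm above it), at stage x = +65 mm. In front of it (+y) is the steel jaw, 46 mm along x, up to 15 mm above the stage top; the jaw's front face is 17 mm ahead of this point. The tab's back, 5 mm behind the point, is free to be pushed.
- mount_center (a point): Bystander: pale resin round specimen mount with a polished steel disc in its top, 32 mm across, 22 mm high, standing on the near right part of the stage; the point is its centre.
- dropper_center (a point): Bystander: small amber dropper bottle, 34 mm across, 62 mm high, on the bench left of the stage; the point is half-way up.
- objective_center (a point): Bystander: steel microscope objective, 28 mm across, 48 mm high, on the bench left of the stage; the point is half-way up.
There are look-alikes about, which are no part of the job. Of the things that look like the part that bears holder_center, the smallest one is meant.

How it is judged:
By the outcome, as a careful person would: the job done as asked, in the order asked, and still so for the second after the job is handed in, with the robot touching nothing.
It also fails if it takes over 40 s, if anything falls off the work surface, if the arm or the gripper's body presses on something with over 40 N, if the wrist force passes 120 N, or if a joint passes its speed limit or range.

## Working session

There is one attempt and no reset: what is moved stays moved. The work goes in short steps, Python scripts to look and compute and a tool call to move; the robot and the scene stay as the last step left them, time stands still between calls to the robot, and variables do not carry over. Pictures are saved under pics/ and viewed, and the job is handed in when it is done.

Besides the shell and the picture viewer there is one more tool, called after "Emit:" by a JSON object that holds its "name" and its "arguments". servo_tool: Moves the arm, as the interface text tells. Its arguments: {"type":"object","properties":{"targets":{"type":"string"}},"required":["targets"]}

```bash
mkdir -p pics; ls; python3 - <<'E'
from bench import get_obs, vision, robot
import cv2
for n in ("top","side"):
    s=vision.snapshot(n); cv2.imwrite(f"pics/{n}0.png",s["image"][:,:,::-1])
    print(n,s["mtx"].round(1).tolist(),s["k1"],s["world_from_camera"].round(4).tolist())
o=get_obs(); print(o)
E
```

```text
pics
top [[540.2, 0.0, 316.5], [0.0, 540.2, 243.9], [0.0, 0.0, 1.0]] -0.1541864383922699 [[0.0079, -0.9955, 0.0944, 0.4057], [-1.0, -0.0079, -0.0004, 0.0885], [0.0012, -0.0944, -0.9955, 1.156], [0.0, 0.0, 0.0, 1.0]]
side [[440.7, 0.0, 316.9], [0.0, 440.7, 241.3], [0.0, 0.0, 1.0]] 0.001622337807983633 [[0.8464, -0.3192, 0.4262, 0.2125], [-0.5324, -0.4906, 0.6899, -0.4543], [-0.0111, -0.8108, -0.5852, 0.4845], [0.0, 0.0, 0.0, 1.0]]
{'time': 0.1, 'joint_positions': array([ 1.22389053e+00,  8.78705146e-02,  1.37208757e+00, -1.72320523e-05,
        1.68360236e+00, -1.03124880e-01]), 'qvel': array([-1.05571934e-04, -1.87252410e-04, -4.35741090e-03, -9.11796208e-04,
       -6.66751017e-05,  1.30409856e-03]), 'joint_torque': array([ 2.29422862e-03, -3.41254163e+01, -3.03301406e+01,  7.20430724e-02,
        3.05584702e-02, -9.49316222e-05]), 'tool_pos': array([0.13261048, 0.53326567, 0.2044349 ]), 'ee_rot': array([-3.14140712e+00,  1.95910462e-03,  1.32701367e+00]), 'wrist_force': array([ 0.33617218, -0.12045722, -0.31892596]), 'wrist_torque': array([ 0.01100085, -0.03494449,  0.00837812]), 'width': 0.09394671912190293}
```

View pics/top0.png

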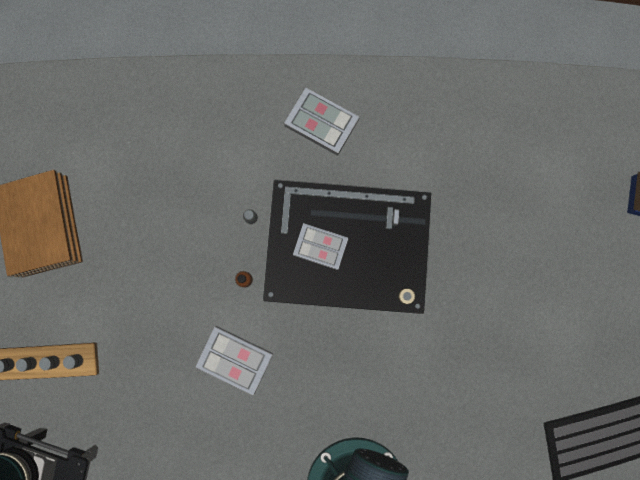

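View pics/side0.png

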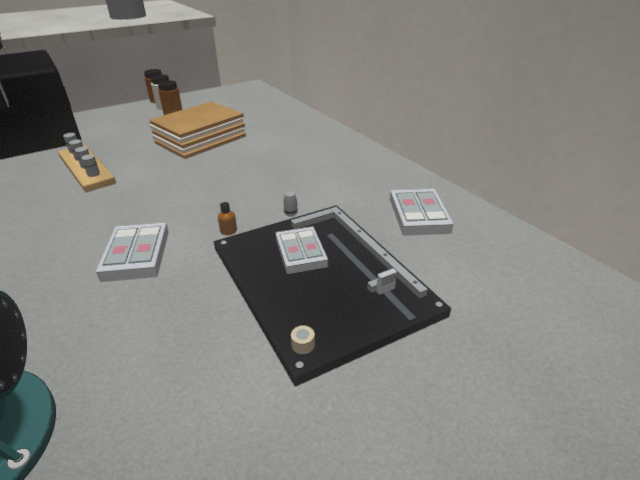

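Top view: three holder look-alikes at (322,121), (234,360), both on the bench and larger, and (321,246), the smallest, on the black stage. The one on the stage fits. I'll measure it and confirm it in an enlarged crop.

```bash
cat > h.py <<'E'
import numpy as np, cv2
from bench import get_obs, vision, robot
def ray(s,uv):
    K=s["mtx"]; d=(np.atleast_2d(uv)-[K[0,2],K[1,2]])/[K[0,0],K[1,1]]
    p=d.copy()
    for _ in range(30): p=d/(1+s["k1"]*(p**2).sum(1,keepdims=True))
    T=s["world_from_camera"]; return T[:3,3], np.c_[p,np.ones(len(p))]@T[:3,:3].T
def onz(s,uv,z):
    o,d=ray(s,uv); return (o+d*((z-o[2])/d[:,2:]))[:,:2]
def proj(s,P):
    P=np.atleast_2d(P);T=s["world_from_camera"]; c=(P-T[:3,3])@T[:3,:3]; p=c[:,:2]/c[:,2:]
    p=p*(1+s["k1"]*(p**2).sum(1,keepdims=True)); K=s["mtx"]; return p*[K[0,0],K[1,1]]+[K[0,2],K[1,2]]
def quad(c):
    """4 refined corners: fit lines to the sides of a contour's minAreaRect in given pts (float Nx2)"""
    (cx,cy),(w,h),a=cv2.minAreaRect(c.astype(np.float32)); a=np.radians(a)
    e=np.array([[np.cos(a),np.sin(a)],[-np.sin(a),np.cos(a)]]); q=(c-[cx,cy])@e.T
    L=[]
    for ax,sg,hw,ho in((0,1,w/2,h/2),(1,1,h/2,w/2),(0,-1,w/2,h/2),(1,-1,h/2,w/2)):
        m=(sg*q[:,ax]>hw*.88)&(abs(q[:,1-ax])<ho*.8)
        vx,vy,x,y=cv2.fitLine(c[m].astype(np.float32),cv2.DIST_HUBER,0,.01,.01).ravel(); L.append((np.array([x,y]),np.array([vx,vy])))
    R=[]
    for i in range(4):
        (p,u),(r,v)=L[i],L[(i+1)%4]; t=np.linalg.solve(np.c_[u,-v],r-p); R.append(p+t[0]*u)
    return np.array(R)
def holder(s,roi,ztop=.038,thr=105):
    x0,y0,x1,y1=roi; g=cv2.cvtColor(s["image"],cv2.COLOR_RGB2GRAY); m=np.zeros_like(g)
    m[y0:y1,x0:x1]=(g[y0:y1,x0:x1]>thr)*255
    cs,_=cv2.findContours(m,cv2.RETR_EXTERNAL,cv2.CHAIN_APPROX_NONE); c=max(cs,key=cv2.contourArea)[:,0,:]
    return onz(s,c.astype(float),ztop), c
E
python3 - <<'E'
from h import *
s=vision.snapshot("top"); im=s["image"]; hsv=cv2.cvtColor(im,cv2.COLOR_RGB2HSV); g=cv2.cvtColor(im,cv2.COLOR_RGB2GRAY)
cv2.imwrite("pics/crop.png",cv2.resize(im[170:325,180:450,::-1],None,fx=2.9,fy=2.9,interpolation=cv2.INTER_CUBIC))
m=((g<50)*255).astype(np.uint8); m[:, :255]=0;m[:,440:]=0;m[:170]=0;m[325:]=0
cs,_=cv2.findContours(m,cv2.RETR_EXTERNAL,cv2.CHAIN_APPROX_NONE); c=max(cs,key=cv2.contourArea)[:,0,:].astype(float)
hull=onz(s,c,.02); q=quad(hull); print("stage",q.round(4).tolist(),"c",q.mean(0),[np.linalg.norm(q[i]-q[i-1]).round(4) for i in range(4)])
P,cc=holder(s,(285,215,355,275)); q=quad(P); print("holder",q.round(4).tolist(),q.mean(0),[np.linalg.norm(q[i]-q[i-1]).round(4) for i in range(4)], [np.degrees(np.arctan2(*(q[i]-q[i-1])[::-1])).round(2) for i in range(4)])
E
```

```text
stage [[0.3944999873638153, 0.1965000033378601], [0.3702000081539154, -0.13660000264644623], [0.6252999901771545, -0.15489999949932098], [0.6489999890327454, 0.17990000545978546]] c [0.5097309  0.02123006] [np.float32(0.255), np.float32(0.334), np.float32(0.2557), np.float32(0.3356)]
holder [[0.4894999861717224, 0.13689999282360077], [0.45980000495910645, 0.04500000178813934], [0.5252000093460083, 0.023900000378489494], [0.554099977016449, 0.11640000343322754]] [0.50718457 0.08053589] [np.float32(0.0678), np.float32(0.0966), np.float32(0.0687), np.float32(0.0969)] [np.float32(162.38), np.float32(-107.92), np.float32(-17.87), np.float32(72.64)]
```

View pics/crop.png

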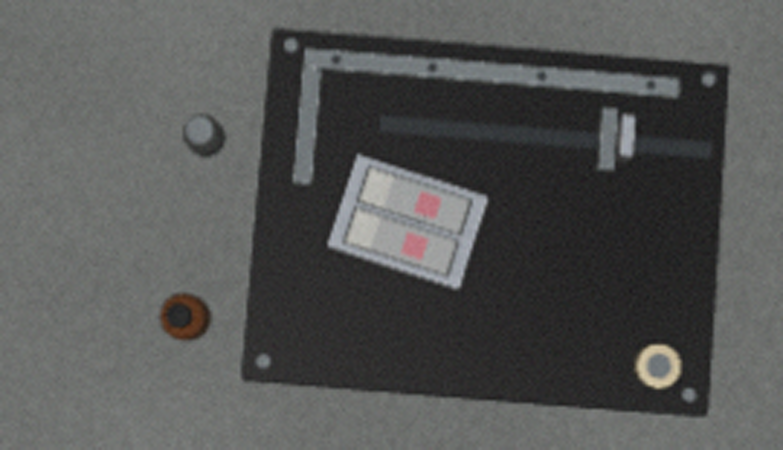

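The crop shows the holder at crop (408,222), on the stage, with the fence and stop corner at upper left, the clamp at (615,135) and the mount at (658,367). The measured sides are 97 x 68 mm, against 100 x 70 given, so this is the right part. Next: a conversion helper, and checks of the mount, clamp, tab and fence positions.

```bash
cat >> h.py <<'E'
from scipy.spatial.transform import Rotation as Ro
SC=np.array([.5097,.0212]); SY=-.0707
SR=np.array([[np.cos(SY),-np.sin(SY)],[np.sin(SY),np.cos(SY)]])
def st2w(p): return SC+SR@np.asarray(p,float)
def w2st(p): return (np.asarray(p)-SC)@SR
def go(px,py,z,yaw_st):
    """numbers for the move to stage x,y (m), world z, jaw axis yaw rel. to stage"""
    o=get_obs(); R=Ro.from_euler('xyz',o["ee_rot"]).as_matrix()
    t=np.r_[st2w([px,py]),z]; d=R.T@(t-o["tool_pos"])/.25
    T=Ro.from_euler('xyz',[np.pi,0,SY+yaw_st]).as_matrix(); r=Ro.from_matrix(R.T@T).as_rotvec()/np.pi
    print("shift",d.round(4),"turn",r.round(4))
def state():
    o=get_obs(); print("t",round(o["time"],2),"tcp stage",w2st(o["tool_pos"][:2]).round(4),"z",o["tool_pos"][2].round(4),"F",(SR.T@o["wrist_force"][:2]).round(1),o["wrist_force"][2].round(1),"w",round(o["width"],4),"yaw_st",(o["ee_rot"]-[0,0,SY]).round(3))
E
python3 - <<'E'
from h import *
s=vision.snapshot("top")
def P(cx,cy,z): 
    uv=np.array([[cx/2.9+180-.3,cy/2.9+170-.3]]); return w2st(onz(s,uv,z)[0]).round(4)
print("mount",P(658,366,.042),"fence inner L",P(322,69,.034),"fence inner R",P(679,96,.034),"stop inner near",P(312,184,.034),"jaw front top",P(600,137,.035),"tab top c",P(628,135,.057))
print("holder c",w2st([.5072,.0805]))
state(); go(-.092,.058,.15,np.pi/2)
E
```

```text
mount [-0.0961 -0.1271] fence inner L [0.0997 0.1294] fence inner R [ 0.1008 -0.1314] stop inner near [0.0153 0.1296] jaw front top [ 0.0658 -0.0754] tab top c [ 0.0654 -0.0927]
holder c [-0.00668277  0.05897525]
t 0.2 tcp stage [-0.4123  0.4843] z 0.2048 F [ 0.7 -0.3] -0.2 w 0.0941 yaw_st [-3.141e+00  1.000e-03  1.398e+00]
shift [-1.4587  1.5558  0.2208] turn [-0.0001  0.0004 -0.0551]
```

All the points agree with the given geometry to about 1 mm (clamp travel ≈ 0.0145). Moving to behind the holder now.

Emit:
{"name": "servo_tool", "arguments": {"targets": "0.6 -0.73 0.78 0.1 0 0 -0.055; 0.6 -0.73 0.78 0.1 0 0 -0.055; 0.6 -0.73 0.78 0.1 0 0 -0.055; 0.6 -0.73 0.78 0.1 0 0 -0.055; 0.6 -0.73 0.78 0.1 0 0 -0.055; 0.6 -0.73 0.78 0.1 0 0 -0.055; 0.6 -0.73 0.78 0.1 0 0 -0.055; 0.6 -0.73 0.78 0.1 0 0 -0.055; 0.6 -0.73 0.78 0.1 0 0 -0.055; 0.6 -0.73 0.78 0.1 0 0 -0.055"}}

```text
time: 1.03
tool_pos: [0.2776, 0.3103, 0.1806]
ee_rot: [-3.141, -0.001, 1.5]
wrist_force: [-0.2, -0.1, 0.3]
width: 0.0564
```

```bash
python3 -c "
from h import *
state(); go(-.092,.058,.10,np.pi/2)"
```

```text
t 1.03 tcp stage [-0.2519  0.2719] z 0.1806 F [-0.2 -0.1] 0.3 w 0.0564 yaw_st [-3.141e+00 -1.000e-03  1.571e+00]
shift [-0.856   0.6397  0.3215] turn [-0.0001 -0.0003 -0.    ]
```

Emit:
{"name": "servo_tool", "arguments": {"targets": "0.6 -0.856 0.64 0.32 0 0 0; 0.6 -0.856 0.64 0.32 0 0 0; 0.6 -0.856 0.64 0.32 0 0 0; 0.6 -0.856 0.64 0.32 0 0 0; 0.6 -0.856 0.64 0.32 0 0 0; 0.6 -0.856 0.64 0.32 0 0 0; 0.6 -0.856 0.64 0.32 0 0 0; 0.6 -0.856 0.64 0.32 0 0 0; 0.6 -0.856 0.64 0.32 0 0 0; 0.6 -0.856 0.64 0.32 0 0 0"}}

```text
time: 1.87
tool_pos: [0.4223, 0.0863, 0.1006]
ee_rot: [-3.141, -0.001, 1.502]
wrist_force: [0.1, 0.2, 0.1]
width: 0.0566
```

```bash
python3 -c "
from h import *
state(); go(-.092,.058,.027,np.pi/2)"
```

```text
t 1.87 tcp stage [-0.0918  0.0588] z 0.1006 F [0.1 0.2] 0.1 w 0.0566 yaw_st [-3.141e+00 -1.000e-03  1.572e+00]
shift [-0.0033 -0.0008  0.2945] turn [-0.0001 -0.0003  0.0005]
```

Emit:
{"name": "servo_tool", "arguments": {"targets": "0.6 0 0 0.15 0 0 0; 0.6 0 0 0.29 0 0 0; 0.6 0 0 0.29 0 0 0; 0.6 0 0 0.29 0 0 0"}}

```text
time: 2.2
tool_pos: [0.4204, 0.0862, 0.0272]
ee_rot: [-3.138, 0.0, 1.503]
wrist_force: [0.6, 0.5, 0.3]
width: 0.0568
```

```bash
python3 -c "
from h import *
state(); go(-.02,.058,.027,np.pi/2)
s=vision.snapshot('top'); cv2.imwrite('pics/a1.png',cv2.resize(s['image'][170:325,180:450,::-1],None,fx=2.9,fy=2.9))
s=vision.snapshot('side'); cv2.imwrite('pics/a2.png',cv2.resize(s['image'][160:400,180:480,::-1],None,fx=2.4,fy=2.4))"
```

```text
t 2.2 tcp stage [-0.0936  0.0586] z 0.0272 F [0.5 0.6] 0.3 w 0.0568 yaw_st [-3.138  0.     1.573]
shift [-0.0031  0.2945 -0.0005] turn [-0.0013  0.      0.0008]
```

View pics/a2.png

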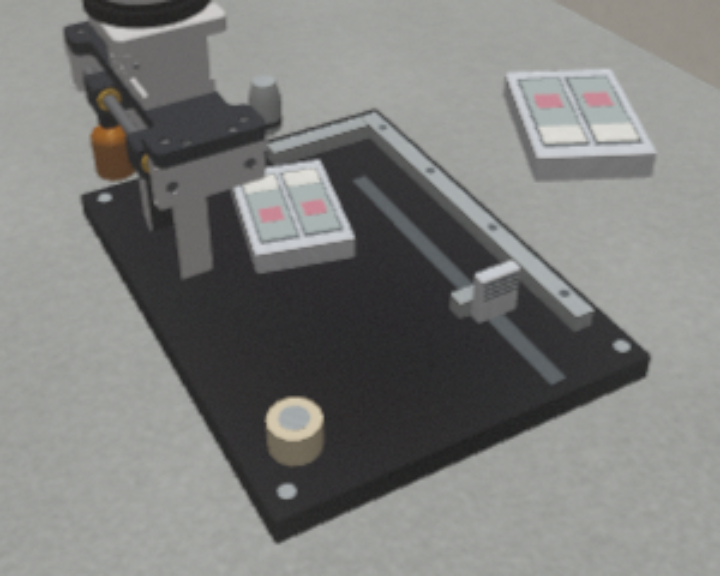

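The crop shows the fingers down, standing clear behind the holder's near face. Pushing along stage +x.

Emit:
{"name": "servo_tool", "arguments": {"targets": "0.6 0 0.06 0 0 0 0; 0.6 0 0.1 0 0 0 0; 0.6 0 0.12 0 0 0 0; 0.6 0 0.14 0 0 0 0; 0.6 0 0.16 0 0 0 0; 0.6 0 0.18 0 0 0 0; 0.6 0 0.20 0 0 0 0; 0.6 0 0.22 0 0 0 0; 0.6 0 0.24 0 0 0 0; 0.6 0 0.26 0 0 0 0; 0.6 0 0.28 0 0 0 0; 0.6 0 0.30 0 0 0 0"}}

```text
time: 3.3
tool_pos: [0.4976, 0.0795, 0.0278]
ee_rot: [-3.141, -0.0, 1.5]
wrist_force: [-0.9, -0.3, 0.3]
width: 0.0564
```

```bash
python3 -c "
from h import *
state(); go(.022,.058,.027,np.pi/2)
s=vision.snapshot('top'); cv2.imwrite('pics/b1.png',cv2.resize(s['image'][170:325,180:450,::-1],None,fx=2.9,fy=2.9))"
```

```text
t 3.3 tcp stage [-0.0162  0.0573] z 0.0278 F [-0.9 -0.4] 0.3 w 0.0564 yaw_st [-3.141 -0.     1.571]
shift [0.0027 0.1528 0.0032] turn [-0.0001 -0.0001 -0.0001]
```

View pics/b1.png

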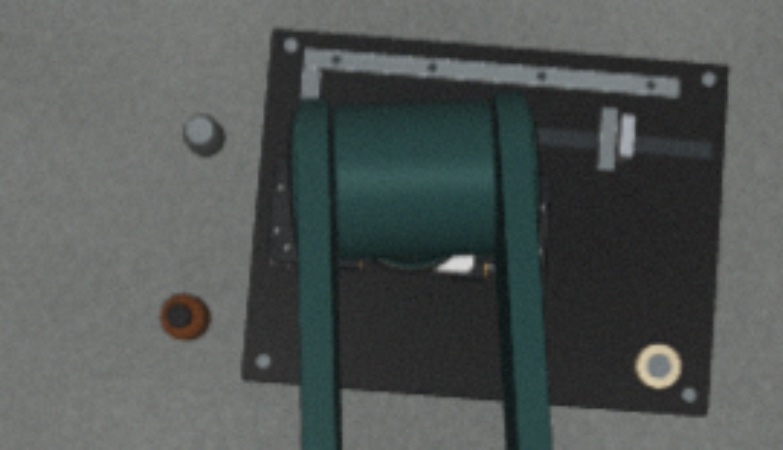

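The top view is blocked by the arm. Force is about 1 N, so the holder is sliding freely. I'll continue, slowing near the fence and watching force.

Emit:
{"name": "servo_tool", "arguments": {"targets": "0.6 0 0.02 0 0 0 0; 0.6 0 0.04 0 0 0 0; 0.6 0 0.06 0 0 0 0; 0.6 0 0.08 0 0 0 0; 0.6 0 0.095 0 0 0 0; 0.6 0 0.11 0 0 0 0; 0.6 0 0.12 0 0 0 0; 0.6 0 0.128 0 0 0 0; 0.6 0 0.134 0 0 0 0; 0.6 0 0.138 0 0 0 0"}}

```text
time: 4.18
tool_pos: [0.5317, 0.077, 0.0279]
ee_rot: [-3.142, -0.0, 1.5]
wrist_force: [-1.3, -0.3, -1.2]
width: 0.0569
```

```bash
python3 -c "
from h import *
state()
s=vision.snapshot('side'); cv2.imwrite('pics/c1.png',cv2.resize(s['image'][180:320,220:460,::-1],None,fx=3.3,fy=3.3))"
```

```text
t 4.18 tcp stage [0.018  0.0572] z 0.0279 F [-1.3 -0.4] -1.2 w 0.0569 yaw_st [-3.142 -0.     1.57 ]
```

View pics/c1.png

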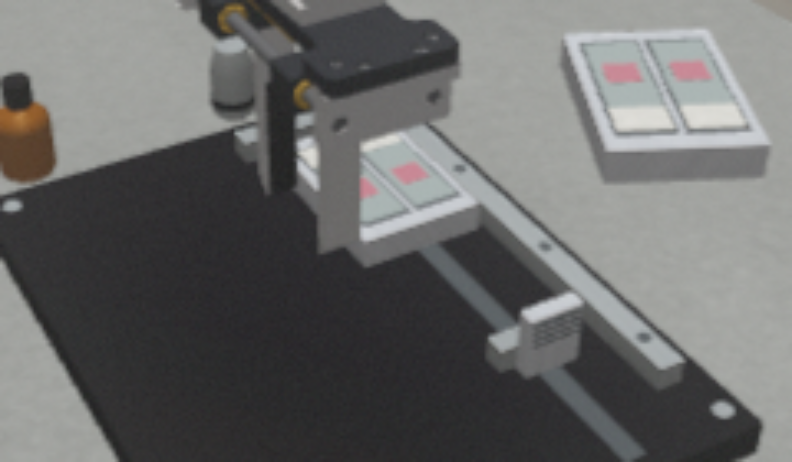

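The side view shows the holder square to the fingers, a few mm short of the fence. Going on in small steps until the force rises.

Emit:
{"name": "servo_tool", "arguments": {"targets": "0.6 0 0.004 0 0 0 0; 0.6 0 0.008 0 0 0 0; 0.6 0 0.012 0 0 0 0; 0.6 0 0.016 0 0 0 0; 0.6 0 0.016 0 0 0 0"}}

```text
time: 4.65
tool_pos: [0.5349, 0.0768, 0.0279]
ee_rot: [-3.14, -0.0, 1.5]
wrist_force: [-3.4, -0.3, 1.3]
width: 0.0566
```

```bash
python3 -c "
from h import *
state()"
```

```text
t 4.65 tcp stage [0.0212 0.0572] z 0.0279 F [-3.4 -0.5] 1.3 w 0.0566 yaw_st [-3.14  -0.     1.571]
```

Emit:
{"name": "servo_tool", "arguments": {"targets": "0.6 0 0.004 0 0 0 0; 0.6 0 0.008 0 0 0 0; 0.6 0 0.008 0 0 0 0"}}

```text
time: 4.9
tool_pos: [0.535, 0.0768, 0.028]
ee_rot: [-3.135, 0.0, 1.5]
wrist_force: [-9.6, 0.2, 5.2]
width: 0.0566
```

```bash
python3 -c "
from h import *
state()"
```

```text
t 4.9 tcp stage [0.0213 0.0572] z 0.028 F [-9.6 -0.5] 5.2 w 0.0566 yaw_st [-3.135  0.     1.571]
```

Force is up to 9.6 N with TCP x at 21.3 mm, against 22 expected, so the holder is flush on the fence. Backing off, lifting, and turning for the y push.

Emit:
{"name": "servo_tool", "arguments": {"targets": "0.6 0 -0.06 0 0 0 0; 0.6 0 -0.12 0 0 0 0; 0.6 0 -0.14 -0.1 0 0 0; 0.6 0 -0.14 -0.25 0 0 0; 0.6 0 -0.14 -0.3 0 0 0; 0.6 0 -0.14 -0.3 0 0 0"}}

```text
time: 5.4
tool_pos: [0.5067, 0.0792, 0.1083]
ee_rot: [3.129, -0.001, 1.5]
wrist_force: [0.6, -0.9, -0.0]
width: 0.0562
```

```bash
python3 -c "
from h import *
state(); go(.062,-.028,.10,0)
s=vision.snapshot('side'); cv2.imwrite('pics/d1.png',cv2.resize(s['image'][180:320,220:460,::-1],None,fx=3.3,fy=3.3))"
```

```text
t 5.4 tcp stage [-0.0071  0.0576] z 0.1083 F [ 0.7 -0.9] -0.0 w 0.0562 yaw_st [ 3.129e+00 -1.000e-03  1.570e+00]
shift [-0.3425  0.2759  0.0362] turn [ 0.0027 -0.0034  0.4999]
```

View pics/d1.png

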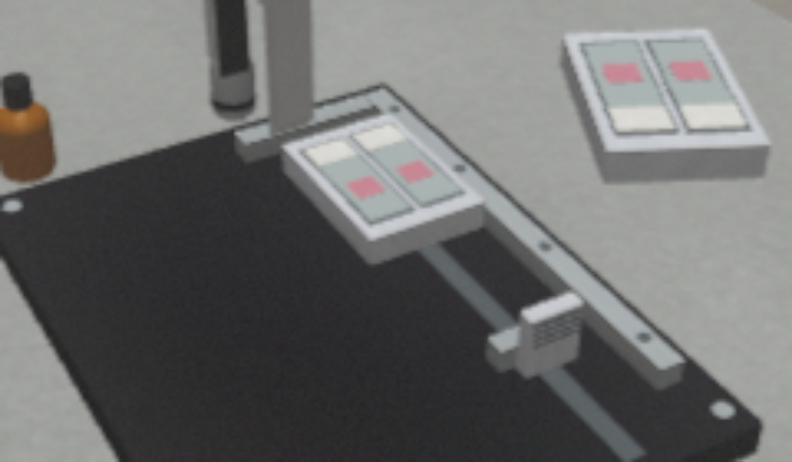

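The holder lies flat along the fence, with a gap to the side stop. Moving to its right side with the jaw axis along stage x.

Emit:
{"name": "servo_tool", "arguments": {"targets": "0.3 -0.34 0.276 0.03 0 0 0.5; 0.3 -0.34 0.276 0.03 0 0 0.5; 0.3 -0.34 0.276 0.03 0 0 0.5; 0.3 -0.34 0.276 0.03 0 0 0.5; 0.3 -0.34 0.276 0.03 0 0 0.5; 0.3 -0.34 0.276 0.03 0 0 0.5; 0.3 -0.34 0.276 0.03 0 0 0.5; 0.3 -0.34 0.276 0.03 0 0 0.5; 0.3 -0.34 0.276 0.03 0 0 0.5; 0.3 -0.34 0.276 0.03 0 0 0.5; 0.3 -0.34 0.276 0.03 0 0 0.5; 0.3 -0.34 0.276 0.03 0 0 0.5"}}

```text
time: 6.45
tool_pos: [0.5646, -0.0106, 0.0928]
ee_rot: [-3.141, 0.003, -0.007]
wrist_force: [0.1, -0.0, 0.2]
width: 0.0281
```

```bash
python3 -c "
from h import *
state(); go(.062,-.028,.028,0)"
```

```text
t 6.45 tcp stage [ 0.0571 -0.0279] z 0.0928 F [0.1 0. ] 0.2 w 0.0281 yaw_st [-3.141e+00  3.000e-03  6.400e-02]
shift [0.0205 0.0018 0.2592] turn [-0.0001  0.001   0.0204]
```

Emit:
{"name": "servo_tool", "arguments": {"targets": "0.3 0.02 0.002 0.05 0 0 0.0204; 0.3 0.02 0.002 0.15 0 0 0.0204; 0.3 0.02 0.002 0.26 0 0 0.0204; 0.3 0.02 0.002 0.26 0 0 0.0204; 0.3 0.02 0.002 0.26 0 0 0.0204"}}

```text
time: 6.87
tool_pos: [0.5679, -0.0109, 0.027]
ee_rot: [-3.141, 0.007, -0.064]
wrist_force: [-0.8, 0.0, -0.0]
width: 0.0283
```

```bash
python3 -c "
from h import *
state(); go(.062,.022,.028,0)
s=vision.snapshot('side'); cv2.imwrite('pics/e1.png',cv2.resize(s['image'][180:320,220:460,::-1],None,fx=3.3,fy=3.3))"
```

```text
t 6.87 tcp stage [ 0.0603 -0.0279] z 0.027 F [-0.8 -0.1] -0.0 w 0.0283 yaw_st [-3.141  0.007  0.006]
shift [ 0.0078 -0.1995 -0.0041] turn [-0.0001  0.0023  0.002 ]
```

View pics/e1.png

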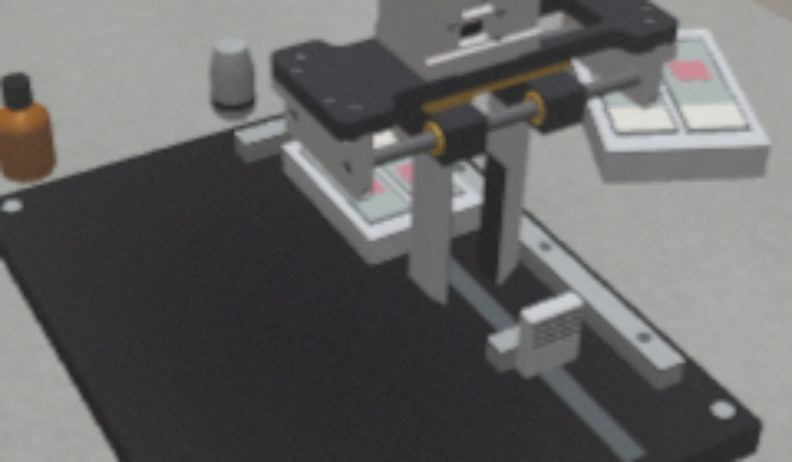

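The fingers are between the holder and the clamp, clear of both. Pushing toward the side stop.

Emit:
{"name": "servo_tool", "arguments": {"targets": "0.3 0.006 -0.03 0 0 0 0.002; 0.3 0.006 -0.06 0 0 0 0.002; 0.3 0.006 -0.08 0 0 0 0.002; 0.3 0.006 -0.096 0 0 0 0.002; 0.3 0.006 -0.112 0 0 0 0.002; 0.3 0.006 -0.128 0 0 0 0.002; 0.3 0.006 -0.142 0 0 0 0.002; 0.3 0.006 -0.156 0 0 0 0.002; 0.3 0.006 -0.168 0 0 0 0.002; 0.3 0.006 -0.178 0 0 0 0.002; 0.3 0.006 -0.184 0 0 0 0.002; 0.3 0.006 -0.188 0 0 0 0.002"}}

```text
time: 7.92
tool_pos: [0.5751, 0.0357, 0.0305]
ee_rot: [3.141, -0.0, -0.071]
wrist_force: [0.2, -1.8, 1.2]
width: 0.0278
```

```bash
python3 -c "
from h import *
state()"
```

```text
t 7.92 tcp stage [0.0642 0.0191] z 0.0305 F [ 0.4 -1.7] 1.2 w 0.0278 yaw_st [ 3.141 -0.     0.   ]
```

Emit:
{"name": "servo_tool", "arguments": {"targets": "0.3 0 -0.004 0.006 0 0 0; 0.3 0 -0.008 0.01 0 0 0; 0.3 0 -0.012 0.01 0 0 0; 0.3 0 -0.012 0.01 0 0 0"}}

```text
time: 8.25
tool_pos: [0.5753, 0.0366, 0.0281]
ee_rot: [3.138, -0.0, -0.071]
wrist_force: [-0.2, -7.0, 2.5]
width: 0.0281
```

```bash
python3 -c "
from h import *
state()"
```

```text
t 8.25 tcp stage [0.0644 0.02  ] z 0.0281 F [ 0.3 -7. ] 2.5 w 0.0281 yaw_st [ 3.138 -0.    -0.   ]
```

Emit:
{"name": "servo_tool", "arguments": {"targets": "0.3 0 -0.006 0 0 0 0; 0.3 0 -0.01 0 0 0 0; 0.3 0 -0.01 0 0 0 0; 0.3 0 -0.01 0 0 0 0"}}

```text
time: 8.58
tool_pos: [0.5753, 0.0366, 0.0282]
ee_rot: [3.133, -0.0, -0.071]
wrist_force: [-1.1, -12.9, 3.5]
width: 0.0283
```

```bash
python3 -c "
from h import *
state()"
```

```text
t 8.58 tcp stage [0.0644 0.02  ] z 0.0282 F [ -0.2 -13. ] 3.5 w 0.0283 yaw_st [ 3.133e+00 -0.000e+00 -1.000e-03]
```

Hard contact at 13 N with no further motion. Backing off, then lifting over the clamp to behind its tab.

Emit:
{"name": "servo_tool", "arguments": {"targets": "0.3 0 0.04 0 0 0 0; 0.3 0 0.08 0 0 0 0; 0.3 0 0.1 -0.12 0 0 0; 0.3 0 0.1 -0.28 0 0 0; 0.2 0 0.2 -0.38 0 0 0; 0.1 0 0.36 -0.38 0 0 0; 0 0 0.5 -0.38 0 0 0; 0 0 0.57 -0.38 0 0 0; 0 0 0.57 -0.38 0 0 0; 0 0 0.57 -0.38 0 0 0; 0 0 0.57 -0.38 0 0 0"}}

```text
time: 9.5
tool_pos: [0.5651, -0.0999, 0.1223]
ee_rot: [-3.14, 0.001, -0.07]
wrist_force: [0.8, 0.6, -0.1]
width: 0.0006
```

```bash
python3 - <<'E'
from h import *
state(); go(.065,-.122,.034,0)
s=vision.snapshot('top'); cv2.imwrite('pics/f1.png',cv2.resize(s['image'][170:325,180:450,::-1],None,fx=2.9,fy=2.9))
t=vision.snapshot('side'); cv2.imwrite('pics/f2.png',cv2.resize(t['image'][180:320,220:460,::-1],None,fx=3.3,fy=3.3))
E
```

```text
t 9.5 tcp stage [ 0.0638 -0.1168] z 0.1223 F [0.8 0.7] -0.1 w 0.0006 yaw_st [-3.14e+00  1.00e-03  1.00e-03]
shift [0.0052 0.0213 0.3532] turn [-0.0006  0.0003  0.0002]
```

View pics/f1.png

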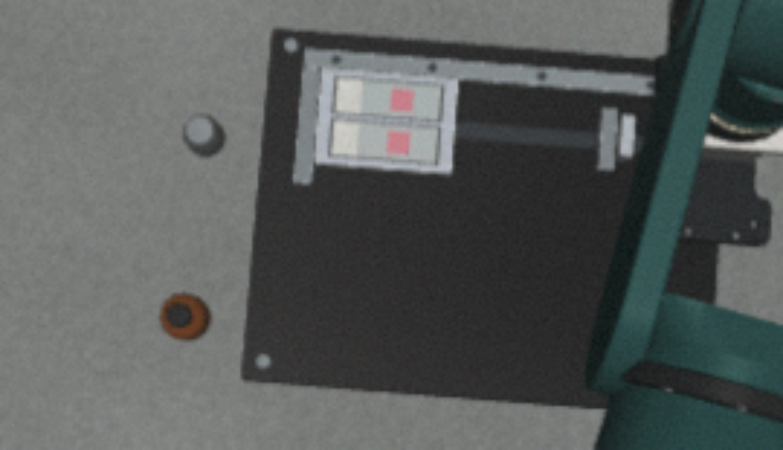

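View pics/f2.png

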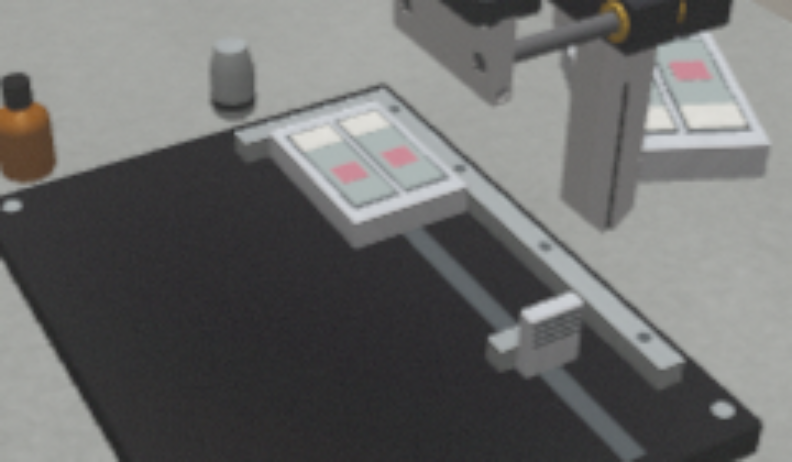

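Both views show the holder seated in the corner. I'll check it numerically against home.

```bash
python3 - <<'E'
from h import *
s=vision.snapshot('top')
exp=np.array([[.03,.03],[.03,.13],[.1,.03]]); pr=proj(s,np.array([np.r_[st2w(e),.038] for e in exp])); print("expected px (crop)",((pr-[180,170]+.3)*2.9).round(1).tolist())
g=cv2.cvtColor(s["image"],cv2.COLOR_RGB2GRAY).astype(float); g=cv2.GaussianBlur(g,(3,3),0)
def edge(a,b):  # subpixel scan along stage line a->b at z=.038, strongest brightness step
    n=400; L=np.linspace(0,1,n)[:,None]; q=np.array(a)*(1-L)+np.array(b)*L
    uv=proj(s,np.array([np.r_[st2w(p),.038] for p in q])).astype(np.float32)
    v=cv2.remap(g,uv[:,0],uv[:,1],cv2.INTER_LINEAR).ravel(); d=np.gradient(cv2.GaussianBlur(v[:,None],(1,21),0).ravel()); i=abs(d).argmax(); return q[i].round(4)
for y in(.04,.06,.08,.1,.12): print("near edge",edge((.01,y),(.045,y)))
for x in(.04,.055,.07,.085,.095): print("right edge",edge((x,.01),(x,.045)))
for y in (.05,.08,.11):
    uv=proj(s,np.array([np.r_[st2w((x,y)),.036] for x in np.arange(.09,.112,.001)])).astype(np.float32); print("fence prof",cv2.remap(g,uv[:,0],uv[:,1],1).ravel().round(0).astype(int).tolist())
for x in (.04,.06,.08):
    uv=proj(s,np.array([np.r_[st2w((x,y)),.036] for y in np.arange(.12,.142,.001)])).astype(np.float32); print("stop prof",cv2.remap(g,uv[:,0],uv[:,1],1).ravel().round(0).astype(int).tolist())
E
```

```text
expected px (crop) [[451.4, 173.9], [312.8, 163.1], [458.7, 78.3]]
near edge [0.0296 0.04  ]
near edge [0.0299 0.06  ]
near edge [0.0305 0.08  ]
near edge [0.029 0.1  ]
near edge [0.0296 0.12  ]
right edge [0.04   0.0305]
right edge [0.055  0.0301]
right edge [0.07   0.0307]
right edge [0.085  0.0295]
right edge [0.095  0.0305]
fence prof [170, 168, 165, 160, 156, 156, 157, 160, 163, 160, 156, 146, 134, 122, 109, 99, 92, 88, 91, 95, 102, 107, 102]
fence prof [170, 168, 164, 159, 155, 155, 155, 159, 161, 157, 154, 146, 138, 135, 133, 133, 134, 135, 135, 135, 132, 127, 115]
fence prof [199, 195, 187, 178, 172, 166, 164, 165, 164, 160, 155, 146, 138, 135, 132, 133, 133, 134, 135, 134, 132, 127, 116]
stop prof [149, 158, 166, 173, 179, 179, 178, 170, 162, 150, 138, 132, 127, 127, 129, 130, 131, 131, 131, 131, 130, 126]
stop prof [150, 158, 167, 176, 179, 180, 178, 175, 168, 159, 151, 142, 135, 132, 130, 130, 130, 131, 131, 131, 131, 123]
stop prof [151, 156, 165, 174, 177, 179, 178, 176, 170, 162, 152, 142, 135, 131, 129, 130, 130, 131, 131, 131, 129, 122]
```

The near edge is at x = 30 ± 0.7 mm, the right edge at y = 30 ± 0.7 mm, and there is no dark gap at the fence or the stop. The holder is home and square. Going down behind the tab.

Emit:
{"name": "servo_tool", "arguments": {"targets": "0 0.005 0.021 0.02 0 0 0; 0 0.005 0.021 0.15 0 0 0; 0 0.005 0.021 0.28 0 0 0; 0 0.005 0.021 0.35 0 0 0; 0 0.005 0.021 0.35 0 0 0; 0 0.005 0.021 0.35 0 0 0"}}

```text
time: 10.15
tool_pos: [0.5653, -0.1057, 0.0342]
ee_rot: [-3.141, 0.003, -0.07]
wrist_force: [0.3, -0.6, 0.4]
width: 0.0002
```

```bash
python3 - <<'E'
from h import *
state(); go(.065,.0,.034,0)
t=vision.snapshot('side'); cv2.imwrite('pics/g2.png',cv2.resize(t['image'][180:320,240:480,::-1],None,fx=3.3,fy=3.3))
E
```

```text
t 10.15 tcp stage [ 0.0645 -0.1226] z 0.0342 F [ 0.3 -0.6] 0.4 w 0.0002 yaw_st [-3.141e+00  3.000e-03  1.000e-03]
shift [ 0.0026 -0.4904  0.001 ] turn [-0.0003  0.0009  0.0003]
```

View pics/g2.png

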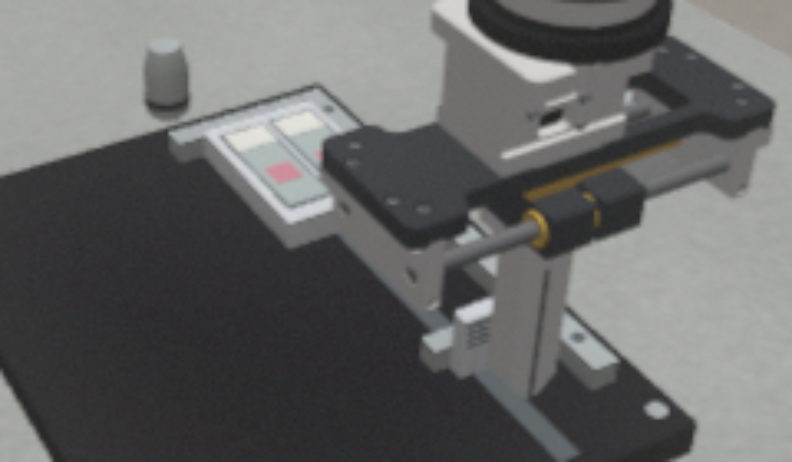

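The fingers are behind the tab and clear of it. Pushing the clamp, stopping about 10 mm short first.

Emit:
{"name": "servo_tool", "arguments": {"targets": "0 0.002 -0.03 0 0 0 0; 0 0.002 -0.065 0 0 0 0; 0 0.002 -0.1 0 0 0 0; 0 0.002 -0.14 0 0 0 0; 0 0.002 -0.18 0 0 0 0; 0 0.002 -0.22 0 0 0 0; 0 0.002 -0.26 0 0 0 0; 0 0.002 -0.3 0 0 0 0; 0 0.002 -0.34 0 0 0 0; 0 0.002 -0.38 0 0 0 0; 0 0.002 -0.41 0 0 0 0; 0 0.002 -0.43 0 0 0 0"}}

```text
time: 11.2
tool_pos: [0.5741, 0.0022, 0.0352]
ee_rot: [-3.141, 0.001, -0.07]
wrist_force: [-0.9, -1.9, 1.2]
width: 0.0005
```

```bash
python3 - <<'E'
from h import *
state()
t=vision.snapshot('side'); cv2.imwrite('pics/h2.png',cv2.resize(t['image'][180:320,240:480,::-1],None,fx=3.3,fy=3.3))
E
```

```text
t 11.2 tcp stage [ 0.0656 -0.0144] z 0.0352 F [-0.8 -1.9] 1.2 w 0.0005 yaw_st [-3.141e+00  1.000e-03  1.000e-03]
```

View pics/h2.png

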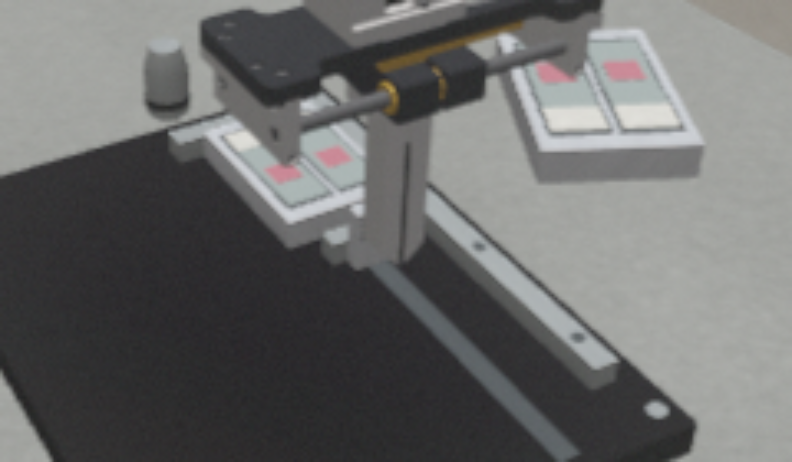

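The jaw is about 1 cm short of the holder. Closing slowly.

Emit:
{"name": "servo_tool", "arguments": {"targets": "0 0 -0.008 0 0 0 0; 0 0 -0.016 0 0 0 0; 0 0 -0.024 0 0 0 0; 0 0 -0.03 0 0 0 0; 0 0 -0.036 0 0 0 0; 0 0 -0.042 0 0 0 0; 0 0 -0.046 0 0 0 0; 0 0 -0.046 0 0 0 0"}}

```text
time: 11.92
tool_pos: [0.5745, 0.0127, 0.035]
ee_rot: [-3.141, 0.001, -0.07]
wrist_force: [-1.1, -1.4, -0.5]
width: 0.0002
```

```bash
python3 -c "
from h import *
state()"
```

```text
t 11.92 tcp stage [ 0.0653 -0.0039] z 0.035 F [-1.  -1.5] -0.5 w 0.0002 yaw_st [-3.141e+00  1.000e-03  0.000e+00]
```

Emit:
{"name": "servo_tool", "arguments": {"targets": "0 0 -0.004 0 0 0 0; 0 0 -0.008 0 0 0 0; 0 0 -0.012 0 0 0 0; 0 0 -0.012 0 0 0 0"}}

```text
time: 12.25
tool_pos: [0.5749, 0.0145, 0.0352]
ee_rot: [3.14, 0.001, -0.071]
wrist_force: [-1.9, -5.4, -1.3]
width: 0.0007
```

```bash
python3 -c "
from h import *
state()"
```

```text
t 12.25 tcp stage [ 0.0655 -0.002 ] z 0.0352 F [-1.5 -5.5] -1.3 w 0.0007 yaw_st [3.14e+00 1.00e-03 0.00e+00]
```

Contact is at -2.0 mm, as predicted. One more small nudge to confirm it is hard.

Emit:
{"name": "servo_tool", "arguments": {"targets": "0 0 -0.004 0 0 0 0; 0 0 -0.006 0 0 0 0; 0 0 -0.006 0 0 0 0"}}

```text
time: 12.5
tool_pos: [0.5749, 0.0145, 0.0352]
ee_rot: [3.137, 0.001, -0.071]
wrist_force: [-2.8, -8.6, -1.3]
width: 0.0007
```

Emit:
{"name": "servo_tool", "arguments": {"targets": "0 0 0.02 0 0 0 0; 0 0 0.06 0 0 0 0; 0 0 0.12 0 0 0 0; 0 0 0.16 -0.1 0 0 0; 0 0 0.2 -0.25 0 0 0; 0 0 0.36 -0.4 0 0 0; 0 0 0.5 -0.5 0 0 0; 0 0 0.66 -0.5 0 0 0; 0 0 0.8 -0.5 0 0 0; 0 0 0.9 -0.5 0 0 0; 0 0 0.9 -0.5 0 0 0; 0 0 0.9 -0.5 0 0 0"}}

```text
time: 13.5
tool_pos: [0.5597, -0.2089, 0.1607]
ee_rot: [-3.14, -0.002, -0.073]
wrist_force: [0.1, 0.0, -0.4]
width: 0.0004
```

```bash
python3 - <<'E'
from h import *
state()
s=vision.snapshot('top'); cv2.imwrite('pics/i1.png',cv2.resize(s['image'][170:325,180:450,::-1],None,fx=2.9,fy=2.9))
t=vision.snapshot('side'); cv2.imwrite('pics/i2.png',cv2.resize(t['image'][180:400,200:480,::-1],None,fx=2.7,fy=2.7))
g=cv2.GaussianBlur(cv2.cvtColor(s["image"],cv2.COLOR_RGB2GRAY).astype(float),(3,3),0)
def edge(a,b,z=.038):
    L=np.linspace(0,1,400)[:,None]; q=np.array(a)*(1-L)+np.array(b)*L
    uv=proj(s,np.array([np.r_[st2w(p),z] for p in q])).astype(np.float32)
    v=cv2.remap(g,uv[:,0],uv[:,1],1).ravel(); d=np.gradient(cv2.GaussianBlur(v[:,None],(1,21),0).ravel()); return q[abs(d).argmax()].round(4)
for y in(.04,.06,.08,.1,.12): print("near",edge((.01,y),(.045,y)))
print("right",edge((.035,.01),(.035,.045)),edge((.095,.01),(.095,.045)))
for x in (.055,.065,.075):
    uv=proj(s,np.array([np.r_[st2w((x,y)),.036] for y in np.arange(-.01,.04,.002)])).astype(np.float32); print("y -10..40",cv2.remap(g,uv[:,0],uv[:,1],1).ravel().astype(int).tolist())
E
```

```text
t 13.5 tcp stage [ 0.0661 -0.226 ] z 0.1607 F [0.1 0.1] -0.4 w 0.0004 yaw_st [-3.14e+00 -2.00e-03 -3.00e-03]
near [0.0297 0.04  ]
near [0.0299 0.06  ]
near [0.0305 0.08  ]
near [0.0289 0.1   ]
near [0.0296 0.12  ]
right [0.035  0.0303] [0.095  0.0305]
y -10..40 [47, 47, 47, 47, 47, 46, 46, 50, 68, 102, 133, 144, 139, 121, 105, 116, 131, 132, 132, 131, 139, 158, 174, 178, 167]
y -10..40 [62, 63, 63, 64, 64, 63, 62, 67, 95, 144, 174, 179, 174, 154, 131, 125, 129, 132, 133, 142, 159, 175, 180, 180, 176]
y -10..40 [44, 44, 44, 45, 45, 44, 43, 46, 72, 123, 166, 180, 170, 147, 126, 126, 131, 130, 129, 128, 139, 165, 178, 178, 165]
```

View pics/i1.png

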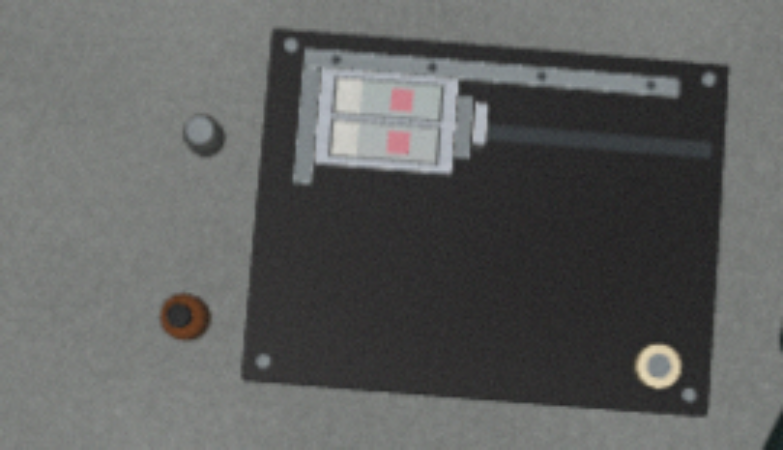

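View pics/i2.png

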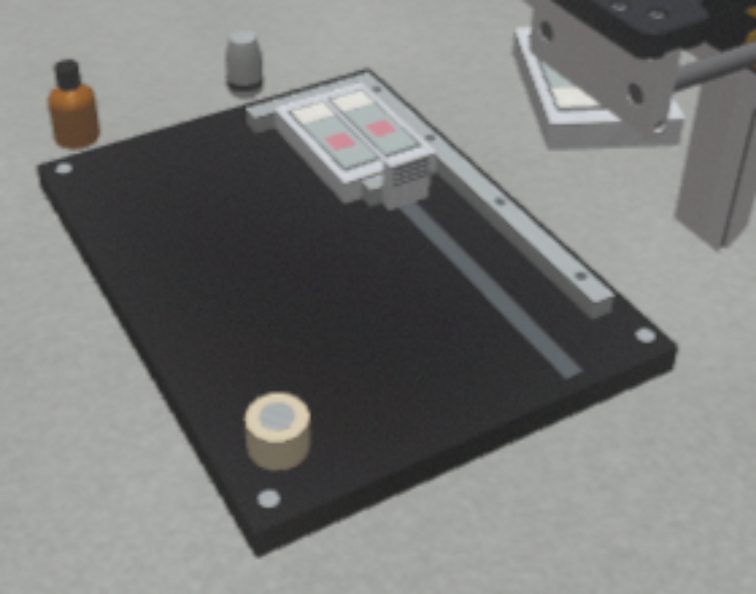

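The views show the holder in the corner (crop 387,122), the jaw against it (462,127), and the mount, bottle and objective where they were. The arm is clear and at rest.

```bash
python3 -c "
from bench import robot; print(robot.close_job())"
```

```text
the job is handed in; nothing more can be done
None
```

The holder is seated flat and square in the corner, the clamp jaw rests against it, and the job is handed in at about 13.6 s. I only pushed: the holder went along stage +x to the far fence with two open fingertips, then along +y to the side stop. After that I pushed the clamp up by the back of its tab with the fingers shut, and drew the arm clear.

**Last checks:**
- **Holder position:** in the top view its near edge is at x = 29–30.5 mm and its right edge at y = 30.3–30.5 mm, where home is 30 and 30. No dark gap shows at the fence or stop.
- **Contacts:** each was hard, with force rising and no further travel: 9.6 N at the fence, 13 N at the stop and 8.6 N at the clamp.
- **Clamp:** no dark gap shows between jaw and holder. I did not measure its final travel separately.
- **Bystanders:** the mount, dropper bottle and objective look unmoved in the pictures.
- **Robot:** it was touching nothing, with wrist force about 0.

**One small disagreement:** the fingertips met the stop about 2 mm and the fence about 0.7 mm short of where I had calculated. That is within the stated 2 mm calibration error, and the pictures show the holder home.

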